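# Lift a bird mount off its hitch-ball work stand

## Robot

A 6-joint arm with a two-finger parallel gripper is mounted at the origin on the work surface. World frame = base frame: x ahead of the robot, y to its left, z up, the work surface at z = 0. Lengths are in mm, angles in rad, forces in N, time in s.
With the tool pointing down it reaches from about 325 to 850 mm from the base axis. Payload 15.5 kg.
Tool frame: the origin (TCP) lies at the very end of the fingers, on their centre line; the grasp point (between the pads) lies 19 mm behind it; z points along the fingers, y is the direction in which the jaws open and shut (so a half turn about z gives the same grasp; the last joint's range is limited). The gripper opens to 91 mm and grips with 3 to 60 N. Pads are 32 mm wide; open, the fingers measure 118 mm over their backs; the gripper's body (76 mm by 178 mm) begins 60 mm behind the grasp point.
Start: joints at [-1.333, 0.494, 1.345, -0, 1.302, -0.096], TCP at [204.773, -590.503, 182.815] pointing down, gripper open.
Joint ranges: [-2.91, 2.91], [-0.82, 2.16], [0.22, 2.67], [-1.22, 4.37], [0.12, 2.79], [-3.08, 3.08]. Speed limits (rad/s): [1.89, 1.89, 2.57, 3.01, 3.01, 3.01].

## Interface

Orientations are given as a unit quaternion [x, y, z, w].
In Python, from bench import bot, imaging, workorder gives the robot as it stands. The module is installed in compiled form; this text tells all that it offers.
- The arm moves only by the tool play_rows, never from a script. Its argument "plan" is a list of rows, each a list of 3 entries, a list of its own where there are three numbers: the shift along the tool's x, y, z in units of 30 mm (1.0 is 30 mm), then the turn, a rotation vector about the tool's x, y, z in units of 6 degrees (1.0 is 6 degrees), then the gripper's target within -1 to 1 (fully open at 1, half-way at 0, shut at -1). In form: [[[x, y, z], [wx, wy, wz], jaw], ...]. A call has exactly 5 rows; each row is the pose to reach, as a shift and turn from the pose commanded when the call began, along the tool's axes at that moment; what a row does not reach only later rows make up. A row lasts 1/12 s, in which the tool goes at most 41.7 mm and 7.16 degrees, less where a joint would pass 70% of its speed; a pose out of reach is approached as far as the arm can. A call with a gripper value outside its range is refused whole. The fingers move at their own pace and stop on an object; "newtons" is the grip in N (left out, the last holds). Time passes only in rows, so rows that repeat a pose let the fingers close, or fill a call up. It gives the time, the measured TCP pose, the force and the opening at its end, in the units of the state.
- bot.sense(): the state, without advancing time (a new reading comes with each control period).
- imaging.read_camera(name): name is "side" or "top"; returns the picture (420x560x3 uint8, red, green, blue); there is no depth.
- imaging.camera_model(name): a dict with "K" (3x3 intrinsics, pixels), "origin" and "orientation" of the camera in the world. Camera axes: x right, y up, looking along -z (the intrinsics and any distortion apply to the point x, -y, -z); pixel columns grow to the right and rows downward; lengths in mm; the calibration is good to about 2 mm. A picture is of the moment at which its call begins. camera_model takes no time and is no camera call.
- workorder.sign_off(): hands the job in, once; it reports no verdict.
Trained networks look in the newest picture that a camera, given by its name, has taken for a name from the list of things; names that differ only in an ending like _2 or _b are one class to them, and where a whole thing is asked for, a point or a joint stands for the part that bears it (a point fixed in the world has none). Each returns a list of dicts, best first, with "score" (0 to 1); they miss things now and then, are a little off and sometimes report something else, mostly with a low value. They report only what shows in the picture. A call takes as long as a camera call. They do not tell look-alikes from the thing itself.
- imaging.search_frame(camera, target): "box" ([left, top, right, bottom] as shares, 0 to 1, of the picture: columns of its width, rows of its height, round what is visible of it).
The state is a dict: "clock": time; "joints": joint angles; "dq": joint speeds; "effort": joint torques, N m; "ee_pos": TCP position; "ee_rot": TCP orientation; "wrist_force": force on the tool from outside, world axes, zero at the start; "ft_torque": the same for the moment, N m; "gripper_width": opening from 0.0 (shut) to 1.0 (fully open).
Only numpy, scipy, OpenCV 4.12 (cv2) and the standard library are available. Lean on these libraries where they do the work, as an engineer would, in place of code of your own. Each camera call takes 0.05 s, during which the arm holds its last target.

## Task

The pheasant form is on its work stand, held down on the hitch ball by the spring latch. Draw the yellow-knobbed safety pin and leave it in the metal tray; then pull the red latch grip back along the tongue against its spring, away from the ball, and with the latch held open lift the coupler with its tongue and bird form straight up off the ball. Finish while still holding it: level, still and about 10 cm above its place on the stand, the pin lying in the tray and the jar, spool and pliers left alone.

Things in the scene. Friction and masses are not known exactly. Their poses are not given: they have to be found in the camera images.
- stand: blue steel work stand fixed to the bench, never moves: foot bar 350 x 90 x 10 mm, at one end a post with a bright 48 mm hitch ball (flat underside, 22 mm neck), at the other end a fork rest 150 mm away. Origin on the bench directly under the ball; its x axis runs level from the ball towards the fork, z up.
- ball (a point): centre of the hitch ball, 110 mm above the bench; axes as the stand
- mount: loose mount, 0.5 to 0.8 kg: grey hitch coupler (62 mm cup), 30 x 30 mm dark tongue tube to 280 mm back, on its tail a plate and cream foam bird form (169 to 283 mm back, 100 mm above the origin; neck wire 122 mm). Origin: centre of the coupler's socket, on the ball's centre while seated, the tube resting in the fork; x along the tongue away from the ball, z up. Balances some 65 mm behind it.
- socket (a point): centre of the coupler's socket = origin of the mount; on the ball's centre while seated. The socket is 51 mm wide and 37 mm deep and fits over the ball from above; the tube lies between two fork cheeks 14 mm high.
- latch (a joint): slide of the spring latch, m: 0 shut, 0.016 fully open at a stop; opens as the red grip moves along the mount's +x, away from the ball. Spring 4 N when shut, 10 N when open; shuts itself. Its keeper holds the coupler down under the ball: keep it open 11 mm or more through the first 25 mm of the lift. Pulling first shifts the coupler up to 2 mm on the ball. Locked while the pin is in.
- latch_grip (a point): grasp point on the red latch grip, an upright block 16 mm along the tongue, 34 mm across it, 44 mm tall, on the 20 mm wide latch bar on top of the tongue; it carries the whole mount. 65 mm behind the ball when shut, 27 mm above the bar, 64 mm above the socket's centre, 17 mm below the block's top; x along the tongue away from the ball, z up; 30 mm free all round once the pin is out.
- pin: loose safety pin, 40 g, 76 mm long: 7 mm steel shank 33 mm long, 17 mm collar, thin waist, yellow knob. Origin at the shank's tip, z axis along the pin to the knob. At the start it stands upright in a 9 mm hole through latch bar and tongue, 115 mm behind the ball, collar resting on the bar; it comes out straight up, free after 33 mm.
- pin_knob (a point): middle of the pin's yellow knob, 19 mm in diameter and 29 mm tall, on the pin's axis 61 mm from the tip; at the start 28 mm above the latch bar
- tray: loose metal tray, 160 x 110 mm (x, y), 25 mm high, walls and floor 3 mm thick, empty; origin at the centre of its underside, x along its long side, z up. It stands to the right or the left of the stand.
- eye_jar: amber glass jar with white lid, 62 mm in diameter, 75 mm tall; origin at the centre of its underside. Leave alone.
- spool: green thread spool, 42 mm in diameter, 42 mm tall; origin at the centre of its underside. Leave alone.
- pliers: long-nose pliers lying flat, 160 mm long, 16 mm thick, green and yellow handles; origin at the pivot. Leave alone.
Mind the look-alikes: they are no part of the job. Of the things that look like the pin, the smaller one is meant.

How it is judged:
By the outcome, as a careful person would: the job done as asked, in the order asked, and still so for the second after the job is handed in, while the arm keeps its last pose, push and grip.
It also fails if it takes over 58 s, if anything falls off the work surface, if the arm or the gripper's body presses on something with over 40 N, if the wrist force passes 120 N, or if a joint passes its speed limit or range.

## Working session

There is one attempt and no reset: what is moved stays moved. The work goes in short steps, Python scripts to look and compute and a tool call to move; the robot and the scene stay as the last step left them, time stands still between calls to the robot, and variables do not carry over. Pictures are saved under pics/ and viewed, and the job is handed in when it is done.

Besides the shell and the picture viewer there is one more tool, called after "Call:" as name([rows], argument=value, ...), one row to a line, values as JSON. play_rows: Moves the arm, as the interface text tells. Its arguments: {"type":"object","properties":{"plan":{"type":"array"},"newtons":{"type":"number"}},"required":["plan"]}

```bash
ls; mkdir -p pics
python3 - <<'E'
from bench import bot, imaging
import cv2
for c in("side","top"):
    p=imaging.read_camera(c); cv2.imwrite(f"pics/{c}0.png",p[:,:,::-1])
    print(c,imaging.camera_model(c))
    for t in("pin","pin_knob","latch_grip","mount","tray","ball"):
        try: print(t,[( [round(v*s) for v,s in zip(d["box"],(560,420,560,420))],round(d["score"],2)) for d in imaging.search_frame(c,t)])
        except Exception as e: print(t,e)
print(bot.sense())
E
```

```text
pics
side {'K': array([[516.07563223,   0.        , 281.32862979],
       [  0.        , 516.07563223, 209.81494377],
       [  0.        ,   0.        ,   1.        ]]), 'origin': array([419.85530081, 854.35476329, 742.86711549]), 'orientation': array([-0.04253113,  0.4579456 ,  0.88346861, -0.08921966])}
pin [([205, 217, 223, 262], 0.84), ([288, 193, 294, 213], 0.43)]
pin_knob [([208, 218, 222, 265], 0.88), ([287, 194, 296, 214], 0.58)]
latch_grip [([278, 180, 297, 207], 0.62)]
mount [([269, 179, 325, 287], 0.8), ([224, 365, 331, 418], 0.3)]
tray [([223, 365, 331, 420], 0.94), ([285, 194, 295, 213], 0.43)]
ball [([262, 213, 326, 333], 0.71)]
top {'K': array([[475.68317437,   0.        , 283.84681099],
       [  0.        , 475.68317437, 212.6613243 ],
       [  0.        ,   0.        ,   1.        ]]), 'origin': array([ 477.54607296,   11.31179369, 1142.53380903]), 'orientation': array([ 0.03336866, -0.04046549, -0.70036956,  0.71185079])}
pin [([257, 146, 267, 165], 0.73)]
pin_knob [([265, 211, 269, 230], 0.57), ([257, 147, 266, 165], 0.53)]
latch_grip [([257, 205, 306, 227], 0.65), ([190, 194, 332, 257], 0.21)]
mount [([178, 194, 329, 258], 0.79)]
tray []
ball [([200, 188, 343, 262], 0.93)]
{'clock': 0.7, 'joints': array([-1.33250139e+00,  4.93544208e-01,  1.34549282e+00, -7.36418820e-06,
        1.30250687e+00, -9.54973291e-02]), 'dq': array([ 0.00125163,  0.00189207,  0.00062475, -0.00036961,  0.00053153,
       -0.00020311]), 'effort': array([-6.69733654e-04, -8.78528237e+01, -3.82214320e+01,  7.04511465e-02,
        4.37258184e-02, -1.03737034e-04]), 'ee_pos': array([ 204.7712313 , -590.50968691,  182.85211433]), 'ee_rot': array([ 9.86104976e-01,  1.66123377e-01, -1.80223966e-06,  2.45695417e-05]), 'wrist_force': array([0.55589718, 1.02988558, 0.15663244]), 'ft_torque': array([-0.03392815, -0.03382913,  0.01165523]), 'gripper_width': 1.00140781539059}
```

View pics/side0.png

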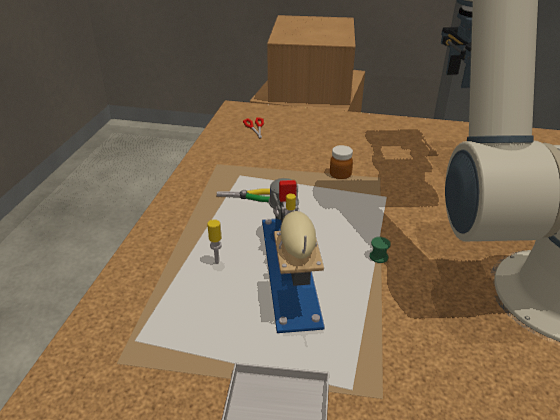

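View pics/top0.png

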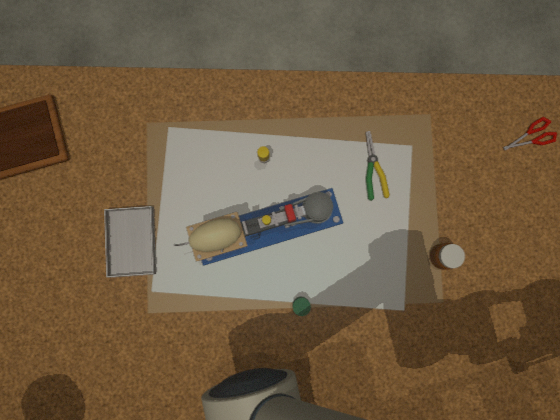

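Run:
```python
import cv2
a=cv2.imread("pics/side0.png")[160:320,190:350]; cv2.imwrite("pics/side0c.png",cv2.resize(a,(600,600),interpolation=cv2.INTER_CUBIC))
a=cv2.imread("pics/top0.png")[130:280,165:365]; cv2.imwrite("pics/top0c.png",cv2.resize(a,(800,600),interpolation=cv2.INTER_CUBIC))
```

```text
(no output)
```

View pics/side0c.png

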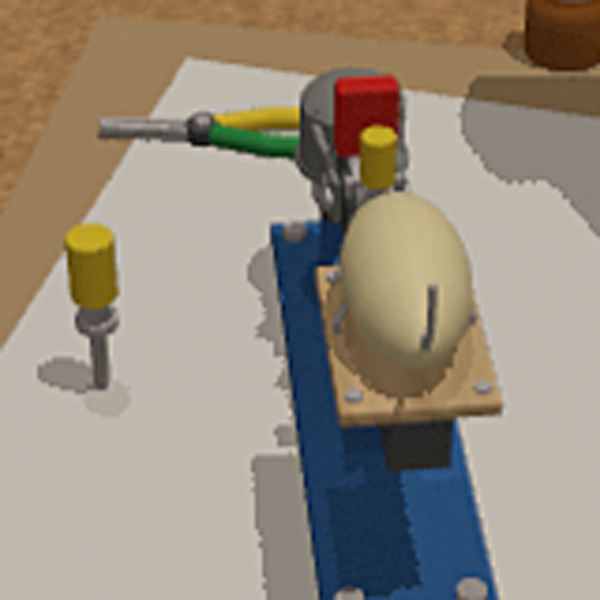

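View pics/top0c.png

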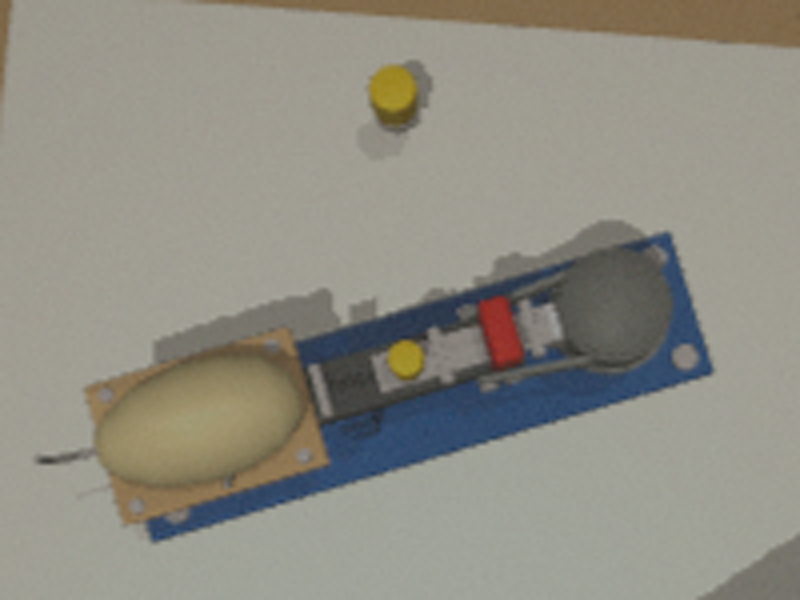

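The possible pins are:
- **Knob in the latch bar:** top (266,220), side (291,203).
- **Larger free-standing pin:** top (264,153), side (215,235).

The smaller one, in the mount hole, is the one I want. The metal tray is at top (131,241). The wooden tray at (25,138) is a decoy, as are the scissors with the red handles.

```bash
cat > h.py <<'E'
import numpy as np, cv2
from scipy.spatial.transform import Rotation as R
from bench import bot, imaging
def ray(c,u,v):
    m=imaging.camera_model(c);K=m["K"]
    d=np.linalg.inv(K)@[u,v,1]; d=np.array([d[0],-d[1],-d[2]])
    return m["origin"],R.from_quat(m["orientation"]).apply(d)
def at(c,u,v,z):
    o,d=ray(c,u,v); return o+d*(z-o[2])/d[2]
def proj(c,p):
    m=imaging.camera_model(c); q=R.from_quat(m["orientation"]).inv().apply(np.asarray(p)-m["origin"])
    k=m["K"]@[q[0],-q[1],-q[2]]; return k[:2]/k[2]
def tri(a,b):
    (o1,d1),(o2,d2)=ray("top",*a),ray("side",*b)
    A=np.c_[d1,-d2]; s=np.linalg.lstsq(A,o2-o1,rcond=None)[0]
    p,q=o1+d1*s[0],o2+d2*s[1]; return (p+q)/2,np.linalg.norm(p-q)
def blob(img,color,box):
    h=cv2.cvtColor(img,cv2.COLOR_RGB2HSV); l,t,r,b=box
    if color=="y": m=cv2.inRange(h,(22,180,60),(32,255,255))
    else: m=cv2.inRange(h,(0,170,60),(6,255,255))|cv2.inRange(h,(174,170,60),(180,255,255))
    k=np.zeros_like(m);k[t:b,l:r]=m[t:b,l:r]
    ys,xs=np.nonzero(k); return xs.mean(),ys.mean(),xs.min(),xs.max(),ys.min(),ys.max(),len(xs)
E
python3 - <<'E'
from h import *
T=cv2.imread("pics/top0.png")[:,:,::-1].copy();S=cv2.imread("pics/side0.png")[:,:,::-1].copy()
np.set_printoptions(precision=1,suppress=True)
ky=blob(T,"y",(255,205,280,235)); kr=blob(T,"r",(275,195,305,230))
sy=blob(S,"y",(283,190,300,215)); sr=blob(S,"r",(270,175,305,210))
for x in(ky,kr,sy,sr):print(np.array(x))
print("pin top z189",at("top",266.5,219.75,189.5),at("top",*ky[:2],186))
print("grip",at("top",290,212.75,191), at("top",*kr[:2],188))
print("cup", at("top",318.5,207.5,130))
print("tri pin",tri(ky[:2],sy[:2]),"grip",tri(kr[:2],sr[:2]))
print("sidepin z175",at("side",*sy[:2],178))
for n,p in(("bigpin",(264,152)),):print(n,tri(p,(214,225)))
for p in((106,208),(154,206),(156,275),(107,276)):print("tray",at("top",*p,25))
for p in((331,191),(342,222),(202,264)):print("foot",at("top",*p,10))
E
```

```text
[266.2 219.3 263.  270.  216.  224.   46. ]
[289.7 212.2 285.  294.  205.  220.  104. ]
[290.3 201.5 286.  295.  194.  209.  135. ]
[286.2 188.8 279.  295.  180.  201.  270. ]
pin top z189 [562.6  37.2 189.5] [563.8  37.9 186. ]
grip [577.4  -9.8 191. ] [578.9  -9.4 188. ]
cup [596.2 -72.2 130. ]
tri pin (array([563.2,  37.9, 177.7]), np.float64(2.603466781965119)) grip (array([579.8,  -9.7, 174.5]), np.float64(1.1225464211317937))
sidepin z175 [561.8  38.4 178. ]
bigpin (array([720.1,  47.8, 103.7]), np.float64(2.7793735718773966))
tray [598.8 420.   25. ]
tray [605.4 307.5  25. ]
tray [444.2 295.8  25. ]
tray [440.1 409.   25. ]
foot [ 650.7 -111.9   10. ]
foot [ 576.3 -138.6   10. ]
foot [471.2 192.3  10. ]
```

```bash
cat >> h.py <<'E'
def pose(yaw,tilt=0):
    # tool x at world yaw(deg), z down, tilt about tool y
    a=np.radians(yaw); x=np.array([np.cos(a),np.sin(a),0]);z=np.array([0,0,-1.]);y=np.cross(z,x)
    return R.from_matrix(np.c_[x,y,z])*R.from_rotvec([0,np.radians(tilt),0])
def go(p,r=None):
    s=bot.sense(); q=R.from_quat(s["ee_rot"])
    d=q.inv().apply(np.asarray(p,float)-s["ee_pos"])/30
    w=(q.inv()*(r if r is not None else q)).as_rotvec(degrees=True)/6
    print("shift",d.round(3),"turn",w.round(3),"t",round(s["clock"],2),"pos",s["ee_pos"].round(1),"F",s["wrist_force"].round(1),"T",s["ft_torque"].round(2),"w",round(s["gripper_width"],3),"yaw",round(np.degrees(np.arctan2(*q.as_matrix()[1::-1,0])),2))
E
python3 -c "
from h import *
go((562.8,37.7,255),pose(17.8))
print(proj('side',(598,-72,141)),proj('side',(598,-72,172)))"
```

```text
shift [ 18.136 -15.874  -2.406] turn [0.    0.    0.221] t 0.7 pos [ 204.8 -590.5  182.9] F [0.6 1.  0.2] T [-0.03 -0.03  0.01] w 1.001 yaw 19.12
[282.94697354 185.51179879] [283.06879468 173.23617427]
```

Call:
play_rows([
  [[0.2,-0.1,-1],[0,0,0],-0.2],
  [[1,-0.9,-2.4],[0,0,0.1],-0.2],
  [[2,-1.75,-2.4],[0,0,0.2],-0.2],
  [[3,-2.6,-2.4],[0,0,0.2],-0.2],
  [[4,-3.5,-2.4],[0,0,0.22],-0.2],
], newtons=30)

```text
clock: 1.12
ee_pos: [283.1, -453.4, 255.8]
ee_rot: [0.988, 0.154, 0.0, 0.001]
wrist_force: [0.7, -0.3, 0.2]
gripper_width: 0.667
```

Call:
play_rows([
  [[1,-0.87,0],[0,0,0],-0.2],
  [[2,-1.75,0],[0,0,0],-0.2],
  [[3,-2.62,0],[0,0,0],-0.2],
  [[4,-3.5,0],[0,0,0],-0.2],
  [[5,-4.37,0],[0,0,0],-0.2],
])

```text
clock: 1.53
ee_pos: [385.7, -281.9, 255.0]
ee_rot: [0.988, 0.155, 0.0, 0.0]
wrist_force: [0.7, -0.6, -0.6]
gripper_width: 0.4
```

Call:
play_rows([
  [[1,-0.87,0],[0,0,0],-0.2],
  [[2,-1.75,0],[0,0,0],-0.2],
  [[3,-2.62,0],[0,0,0],-0.2],
  [[4,-3.5,0],[0,0,0],-0.2],
  [[5,-4.37,0],[0,0,0],-0.2],
])

```text
clock: 1.95
ee_pos: [488.6, -111.0, 255.1]
ee_rot: [0.988, 0.155, 0.0, 0.0]
wrist_force: [0.6, 0.2, -0.4]
gripper_width: 0.401
```

```bash
python3 -c "
from h import *
go((562.8,37.7,255),pose(17.8))"
```

```text
shift [ 3.871e+00 -3.963e+00  3.000e-03] turn [ 0.004 -0.004  0.001] t 1.95 pos [ 488.6 -111.   255.1] F [ 0.6  0.2 -0.4] T [0.02 0.01 0.01] w 0.401 yaw 17.81
```

Call:
play_rows([
  [[0.9,-0.9,0],[0,0,0],-0.2],
  [[1.8,-1.85,0],[0,0,0],-0.2],
  [[2.8,-2.85,0],[0,0,0],-0.2],
  [[3.6,-3.7,0],[0,0,0],-0.2],
  [[3.87,-3.96,0],[0,0,0],-0.2],
])

```text
clock: 2.37
ee_pos: [563.6, 39.9, 254.7]
ee_rot: [0.988, 0.156, 0.0, -0.0]
wrist_force: [-0.7, -0.3, -0.9]
gripper_width: 0.402
```

```bash
python3 -c "
from h import *
go((562.8,37.7,205),pose(17.8))
for c in('top','side'):
    p=imaging.read_camera(c)
    u=(int(x) for x in proj(c,(562,20,190))); x,y=u
    cv2.imwrite(f'pics/{c}1.png',cv2.resize(p[y-75:y+75,x-75:x+75,::-1],(600,600),interpolation=cv2.INTER_CUBIC))
    print(c,x-75,y-75)
"
```

```text
shift [-0.048  0.064  1.657] turn [-0.008 -0.009  0.027] t 2.37 pos [563.6  39.9 254.7] F [-0.7 -0.3 -0.9] T [-0.01 -0.    0.  ] w 0.402 yaw 17.96
top 200 145
side 217 116
```

View pics/side1.png

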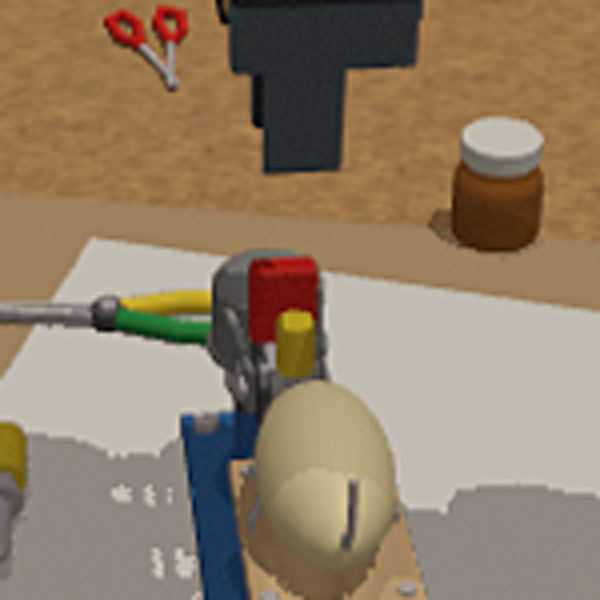

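View pics/top1.png

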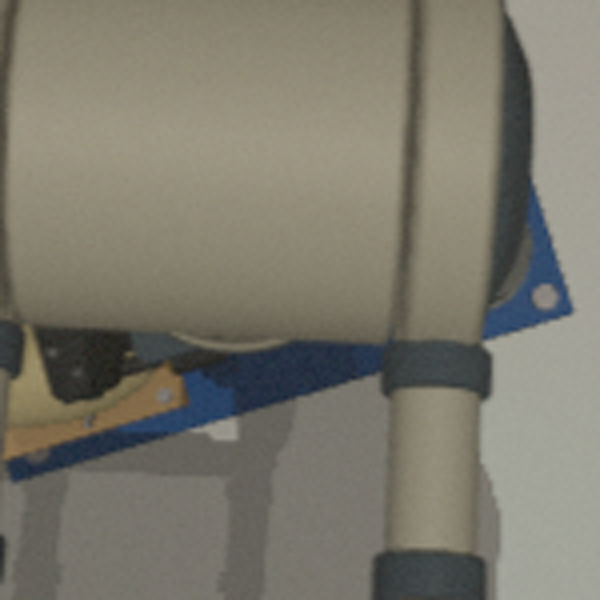

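Side crop: the knob in the bar is at (296,345), just behind the red grip, and the fingers are over it. The bigger pin stays at the left edge. Going down now.

Call:
play_rows([
  [[0,0,0.8],[0,0,0],-0.2],
  [[0,0,1.5],[0,0,0],-0.2],
  [[0,0,1.8],[0,0,0],-0.2],
  [[0,0,1.9],[0,0,0],-0.2],
  [[0,0,1.9],[0,0,0],-0.2],
])

```text
clock: 2.88
ee_pos: [561.7, 34.8, 197.7]
ee_rot: [0.988, 0.154, -0.0, -0.0]
wrist_force: [-0.2, -0.2, 0.6]
gripper_width: 0.403
```

```bash
python3 -c "
from h import *
go((562.8,37.7,156),pose(17.8))
for c in('side',):
    p=imaging.read_camera(c)
    u=(int(x) for x in proj(c,(562,20,190))); x,y=u
    cv2.imwrite(f'pics/{c}2.png',cv2.resize(p[y-50:y+50,x-50:x+50,::-1],(600,600),interpolation=cv2.INTER_CUBIC))
    print(proj(c,(562.8,37.7,198)),x-50,y-50)
"
```

```text
shift [ 0.065 -0.079  1.391] turn [-0.002  0.009 -0.008] t 2.88 pos [561.7  34.8 197.7] F [-0.2 -0.2  0.6] T [ 0.02 -0.03 -0.  ] w 0.403 yaw 17.75
[290.08677535 192.59956858] 242 141
```

View pics/side2.png

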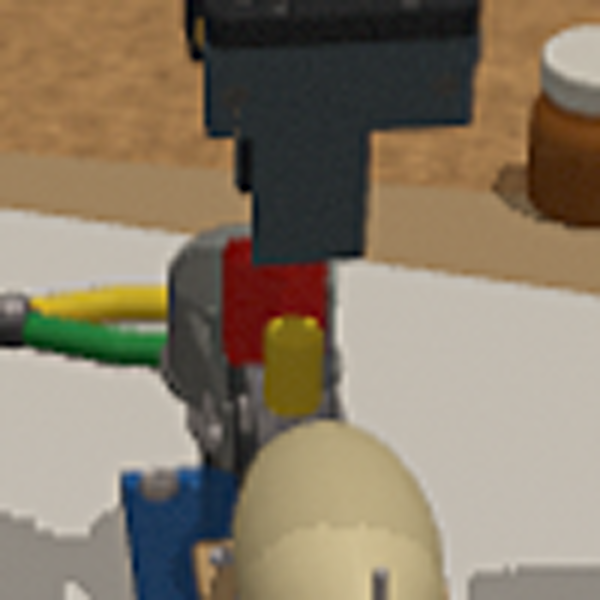

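Fingers (310,250) are above the knob (294,320) and need about 3 mm of correction before going lower.

Call:
play_rows([
  [[0.06,-0.08,0],[0,0,0],-0.2],
  [[0.06,-0.08,0],[0,0,0],-0.2],
  [[0.06,-0.08,0],[0,0,0],-0.2],
  [[0.06,-0.08,0],[0,0,0],-0.2],
  [[0.06,-0.08,0],[0,0,0],-0.2],
])

```text
clock: 3.35
ee_pos: [563.2, 38.5, 198.1]
ee_rot: [0.988, 0.155, 0.0, 0.0]
wrist_force: [-0.0, -0.8, 1.0]
gripper_width: 0.398
```

```bash
python3 -c "
from h import *
go((562.8,37.7,156),pose(17.8))
"
```

```text
shift [-0.021  0.022  1.403] turn [ 0.002 -0.003  0.003] t 3.35 pos [563.2  38.5 198.1] F [-0.  -0.8  1. ] T [0.03 0.04 0.08] w 0.398 yaw 17.82
```

Call:
play_rows([
  [[-0.02,0.02,0.5],[0,0,0],-0.2],
  [[-0.02,0.02,1.0],[0,0,0],-0.2],
  [[-0.02,0.02,1.3],[0,0,0],-0.2],
  [[-0.02,0.02,1.4],[0,0,0],-0.2],
  [[-0.02,0.02,1.4],[0,0,0],-0.2],
])

```text
clock: 3.77
ee_pos: [562.4, 37.7, 155.3]
ee_rot: [0.988, 0.155, -0.001, -0.0]
wrist_force: [-0.4, 0.1, 0.0]
gripper_width: 0.401
```

Call:
play_rows([
  [[0,0,0],[0,0,0],-0.5],
  [[0,0,0],[0,0,0],-0.8],
  [[0,0,0],[0,0,0],-1],
  [[0,0,0],[0,0,0],-1],
  [[0,0,0],[0,0,0],-1],
], newtons=25)

```text
clock: 4.18
ee_pos: [563.1, 37.7, 156.3]
ee_rot: [0.988, 0.155, 0.0, 0.0]
wrist_force: [0.3, 0.7, 3.3]
gripper_width: 0.179
```

```bash
python3 -c "
from h import *
go((562.8,37.7,156),pose(17.8))
"
```

```text
shift [-0.009 -0.002  0.01 ] turn [ 0.003 -0.009  0.001] t 4.18 pos [563.1  37.7 156.3] F [0.3 0.7 3.3] T [-0.04 -0.02  0.03] w 0.179 yaw 17.81
```

Call:
play_rows([
  [[0,0,-0.1],[0,0,0],-1],
  [[0,0,-0.3],[0,0,0],-1],
  [[0,0,-0.6],[0,0,0],-1],
  [[0,0,-0.9],[0,0,0],-1],
  [[0,0,-1.2],[0,0,0],-1],
])

```text
clock: 4.6
ee_pos: [562.9, 37.7, 193.1]
ee_rot: [0.988, 0.155, 0.0, 0.0]
wrist_force: [0.2, 0.5, -0.4]
gripper_width: 0.179
```

```bash
python3 -c "
from h import *
go((562.8,37.7,156),pose(17.8))
for c in('side',):
    p=imaging.read_camera(c)
    u=(int(x) for x in proj(c,(562,20,190))); x,y=u
    cv2.imwrite(f'pics/{c}3.png',cv2.resize(p[y-50:y+50,x-50:x+50,::-1],(600,600),interpolation=cv2.INTER_CUBIC))
"
```

```text
shift [-3.000e-03 -1.000e-03  1.237e+00] turn [ 0.002 -0.005  0.   ] t 4.6 pos [562.9  37.7 193.1] F [ 0.2  0.5 -0.4] T [-0.02 -0.01  0.02] w 0.179 yaw 17.8
```

View pics/side3.png

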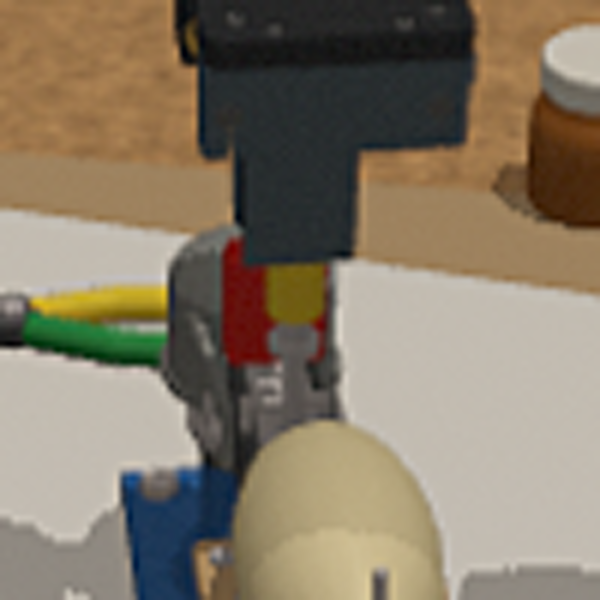

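```bash
python3 -c "
from h import *
for z in (147,160.5,189.5,193,197.7): print(z,(proj('side',(562.8,37.7,z))-[240,142])*6, (proj('side',(558,53,z))-[240,142])*6)
print(proj('side',(562,20,190)))
p=imaging.read_camera('side');cv2.imwrite('pics/s4.png',p[:,:,::-1])
a=cv2.imread('pics/side3.png')
cv2.imwrite('pics/s3z.png',cv2.resize(p[170:220,270:320,::-1],(800,600),interpolation=cv2.INTER_CUBIC))
"
```

```text
147 [297.99025428 432.92487352] [303.85413848 461.55530524]
160.5 [298.64575998 399.42228038] [304.5638493  427.83961031]
189.5 [300.08853958 325.68248229] [306.12643204 353.60717366]
193 [300.26595202 316.61501423] [306.31862334 344.47688661]
197.7 [300.5053283  304.38060364] [306.57795658 332.15693842]
[292.07668128 191.19844155]
```

View pics/s3z.png

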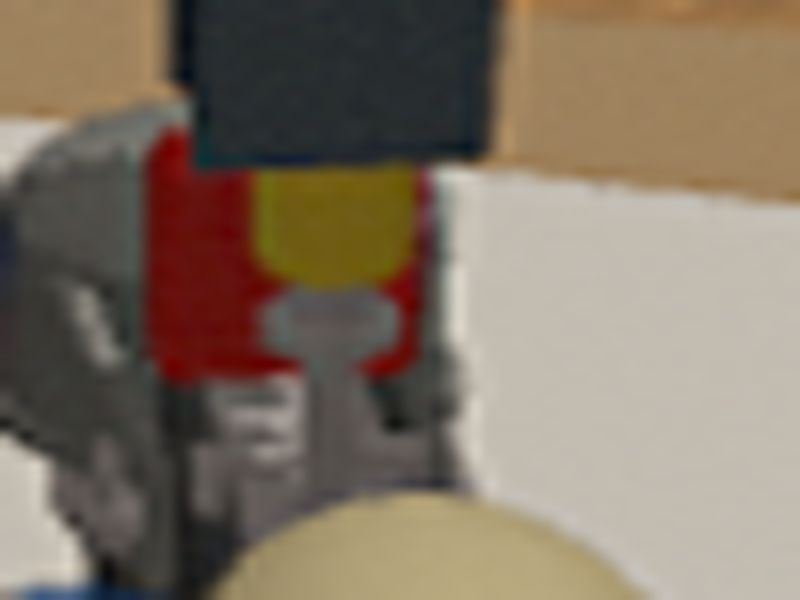

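```bash
python3 -c "
import cv2
a=cv2.imread('pics/s4.png')[60:240,180:420];cv2.imwrite('pics/s4b.png',cv2.resize(a,(800,600),interpolation=cv2.INTER_CUBIC))
from h import *
for z in (193,253,212): print(z,(proj('side',(562.8,37.7,z))-[180,60])*3.333)
"
```

```text
193 [366.77773635 449.18564041]
253 [368.53170801 359.54095984]
212 [367.31979917 421.48106045]
```

View pics/s4b.png

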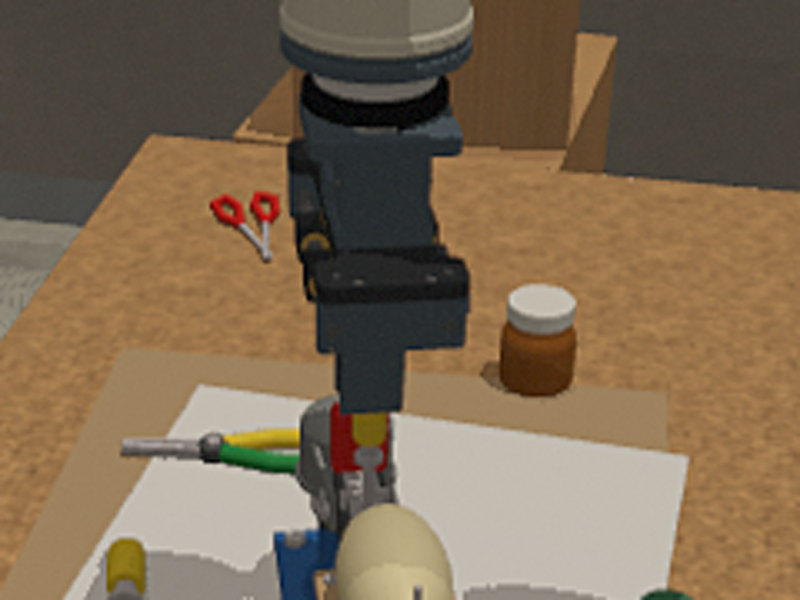

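Side crop: the knob is up with the fingers (bottom at row 320), but the fingertips only cover the knob's top. They look about 25 mm higher than the reported TCP, and a 16 mm opening fits a grip on the rounded top. I'll put the pin back and take it again lower, watching the force.

Call:
play_rows([
  [[0,0,0.3],[0,0,0],-1],
  [[0,0,0.6],[0,0,0],-1],
  [[0,0,0.85],[0,0,0],-1],
  [[0,0,1.1],[0,0,0],-1],
  [[0,0,1.18],[0,0,0],-1],
])

```text
clock: 5.12
ee_pos: [562.7, 37.8, 155.3]
ee_rot: [0.988, 0.155, -0.0, -0.0]
wrist_force: [-3.5, 2.8, 27.0]
gripper_width: 0.181
```

```bash
python3 -c "
from h import *
go((562.8,37.7,156),pose(17.8))
p=imaging.read_camera('side')
cv2.imwrite('pics/s5.png',cv2.resize(p[150:250,240:340,::-1],(600,600),interpolation=cv2.INTER_CUBIC))
"
```

```text
shift [ 0.002  0.006 -0.024] turn [-0.004  0.004  0.   ] t 5.12 pos [562.7  37.8 155.3] F [-3.5  2.8 27. ] T [ 0.42  0.56 -0.09] w 0.181 yaw 17.8
```

View pics/s5.png

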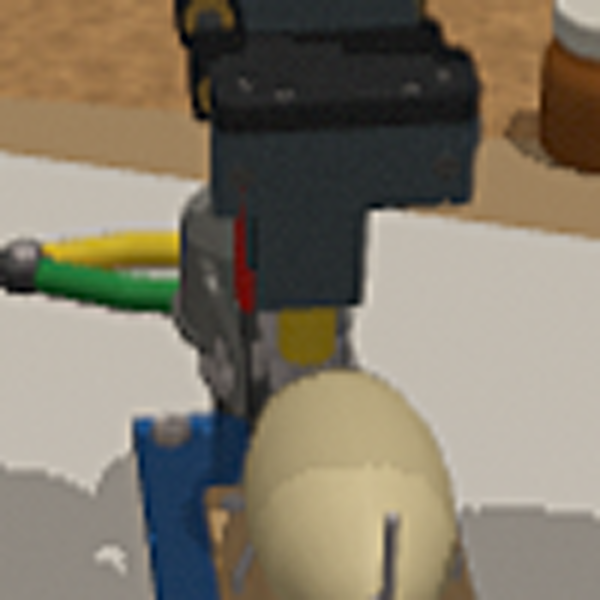

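Seated again (27 N up, collar on the bar). Next: open, go about 12 mm lower and regrip.

Call:
play_rows([
  [[0,0,0],[0,0,0],-0.2],
  [[0,0,0],[0,0,0],-0.2],
  [[0,0,0.1],[0,0,0],-0.2],
  [[0,0,0.2],[0,0,0],-0.2],
  [[0,0,0.2],[0,0,0],-0.2],
])

```text
clock: 5.58
ee_pos: [562.2, 37.7, 149.4]
ee_rot: [0.988, 0.155, -0.001, -0.0]
wrist_force: [-0.3, 0.4, 0.4]
gripper_width: 0.4
```

Call:
play_rows([
  [[0,0,0.05],[0,0,0],-0.2],
  [[0,0,0.1],[0,0,0],-0.2],
  [[0,0,0.15],[0,0,0],-0.2],
  [[0,0,0.2],[0,0,0],-0.2],
  [[0,0,0.2],[0,0,0],-0.2],
])

```text
clock: 6.0
ee_pos: [562.5, 37.7, 144.1]
ee_rot: [0.988, 0.155, -0.0, -0.0]
wrist_force: [0.0, 0.2, 0.3]
gripper_width: 0.397
```

```bash
python3 -c "
from h import *
go((562.8,37.7,156),pose(17.8))
p=imaging.read_camera('side')
cv2.imwrite('pics/s6.png',cv2.resize(p[150:250,240:340,::-1],(600,600),interpolation=cv2.INTER_CUBIC))
"
```

```text
shift [ 0.008  0.003 -0.397] turn [-0.001  0.003  0.001] t 6.0 pos [562.5  37.7 144.1] F [0.  0.2 0.3] T [0.08 0.05 0.03] w 0.397 yaw 17.8
```

View pics/s6.png

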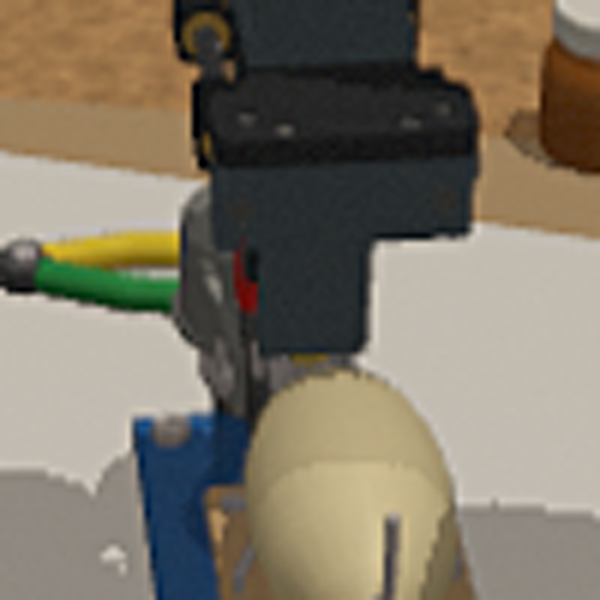

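TCP reads 144 mm, below the 147 mm bar, with no contact. So the real tips do sit about 20 mm above the reported TCP. In the crop the fingers now cover the knob nearly to its bottom (row 355). Closing.

Call:
play_rows([
  [[0,0,0],[0,0,0],-0.5],
  [[0,0,0],[0,0,0],-0.8],
  [[0,0,0],[0,0,0],-1],
  [[0,0,0],[0,0,0],-1],
  [[0,0,0],[0,0,0],-1],
], newtons=30)

```text
clock: 6.47
ee_pos: [562.7, 37.7, 144.5]
ee_rot: [0.988, 0.155, 0.0, 0.0]
wrist_force: [-0.6, 0.3, 0.7]
gripper_width: 0.196
```

Call:
play_rows([
  [[0,0,-0.1],[0,0,0],-1],
  [[0,0,-0.4],[0,0,0],-1],
  [[0,0,-0.8],[0,0,0],-1],
  [[0,0,-1.4],[0,0,0],-1],
  [[0,0,-2],[0,0,0],-1],
])

```text
clock: 6.88
ee_pos: [562.5, 37.7, 205.6]
ee_rot: [0.988, 0.155, -0.0, -0.0]
wrist_force: [0.4, 0.1, 0.1]
gripper_width: 0.196
```

```bash
python3 -c "
from h import *
go((562.8,37.7,156),pose(17.8))
p=imaging.read_camera('side')
cv2.imwrite('pics/s7.png',cv2.resize(p[120:240,230:350,::-1],(600,600),interpolation=cv2.INTER_CUBIC))
"
```

```text
shift [0.011 0.004 1.654] turn [-0.001  0.004  0.001] t 6.88 pos [562.5  37.7 205.6] F [0.4 0.1 0.1] T [ 0.03 -0.    0.04] w 0.196 yaw 17.81
```

View pics/s7.png

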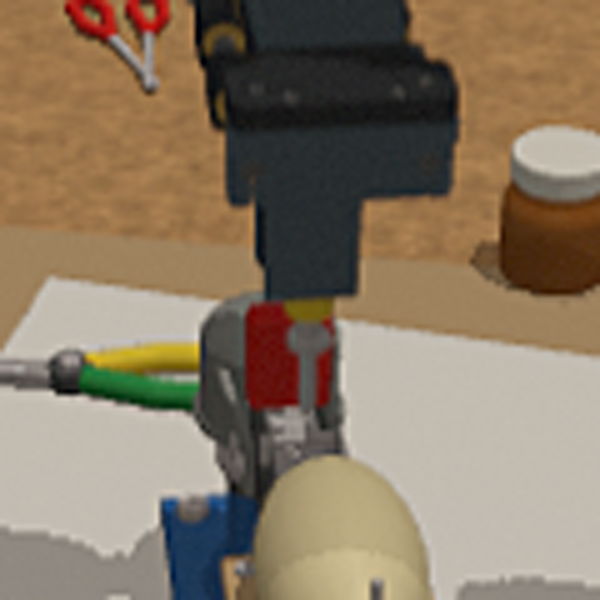

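Firm grip at 17.8 mm and the pin is free. Raising it over the bird, then going to the tray.

```bash
python3 -c "
from h import *
go((533.8,356.3,285),pose(10,0))
go((533.8,356.3,130),pose(10,45))
"
```

```text
shift [  2.291 -10.418  -2.529] turn [ 0.012 -0.043  1.301] t 6.93 pos [564.3  37.7 209.3] F [0.5 0.4 4.2] T [ 0.02 -0.13 -0.04] w 0.197 yaw 17.81
shift [  2.268 -10.426   2.638] turn [-0.499  7.445  1.238] t 6.93 pos [564.3  37.7 209.3] F [0.5 0.4 4.2] T [ 0.02 -0.13 -0.04] w 0.197 yaw 17.81
```

Call:
play_rows([
  [[0,0,-1],[0,0,0],-1],
  [[0,0,-2],[0,0,0],-1],
  [[0,-0.3,-2.65],[0,0,0],-1],
  [[0.2,-1.2,-2.65],[0,0,0],-1],
  [[0.4,-2.2,-2.65],[0,0,0.3],-1],
])

```text
clock: 7.35
ee_pos: [554.7, 104.1, 286.2]
ee_rot: [0.99, 0.138, 0.002, 0.0]
wrist_force: [0.4, 0.9, -0.8]
gripper_width: 0.195
```

```bash
python3 -c "
from h import *
go((533.8,356.3,285),pose(10,0))
go((533.8,356.3,130),pose(10,45))
"
```

```text
shift [ 1.633 -8.277  0.038] turn [ 0.007 -0.033  0.985] t 7.35 pos [554.7 104.1 286.2] F [ 0.4  0.9 -0.8] T [-0.01  0.01 -0.03] w 0.195 yaw 15.91
shift [ 1.615 -8.281  5.204] turn [-0.381  7.46   0.936] t 7.35 pos [554.7 104.1 286.2] F [ 0.4  0.9 -0.8] T [-0.01  0.01 -0.03] w 0.195 yaw 15.91
```

Call:
play_rows([
  [[0.3,-1.2,0],[0,0,0.2],-1],
  [[0.6,-2.5,0],[0,0.5,0.4],-1],
  [[0.9,-3.8,0],[0,1.5,0.6],-1],
  [[1.1,-5.1,0],[-0.1,2.6,0.8],-1],
  [[1.3,-6.4,0],[-0.2,3.7,0.9],-1],
])

```text
clock: 7.77
ee_pos: [538.7, 301.7, 285.9]
ee_rot: [0.976, 0.089, 0.196, -0.018]
wrist_force: [3.4, 0.2, -0.7]
gripper_width: 0.201
```

```bash
python3 -c "
from h import *
go((533.8,356.3,100),pose(10,45))
"
```

```text
shift [-2.231 -1.813  5.785] turn [-0.052  3.724  0.058] t 7.77 pos [538.7 301.7 285.9] F [ 3.4  0.2 -0.7] T [-0.11  0.17 -0.02] w 0.201 yaw 10.43
```

Call:
play_rows([
  [[-0.4,-0.5,1],[0,0.9,0],-1],
  [[-0.8,-0.9,2],[0,1.8,0],-1],
  [[-1.2,-1.4,3.1],[0,2.8,0],-1],
  [[-1.6,-1.8,4.2],[0,3.7,0.05],-1],
  [[-2.1,-1.8,5.3],[-0.05,3.72,0.06],-1],
])

```text
clock: 8.18
ee_pos: [553.9, 311.6, 202.0]
ee_rot: [0.937, 0.074, 0.34, -0.005]
wrist_force: [1.7, -1.7, 0.4]
gripper_width: 0.192
```

```bash
python3 -c "
from h import *
go((533.8,356.3,60),pose(10,45))
for c in ('side','top'):
    p=imaging.read_camera(c)
    cv2.imwrite(f'pics/{c}8.png',p[:,:,::-1])
"
```

```text
shift [-3.331 -1.761  3.298] turn [0.498 0.88  0.032] t 8.18 pos [553.9 311.6 202. ] F [ 1.7 -1.7  0.4] T [-0.08  0.34 -0.03] w 0.192 yaw 10.07
```

View pics/side8.png

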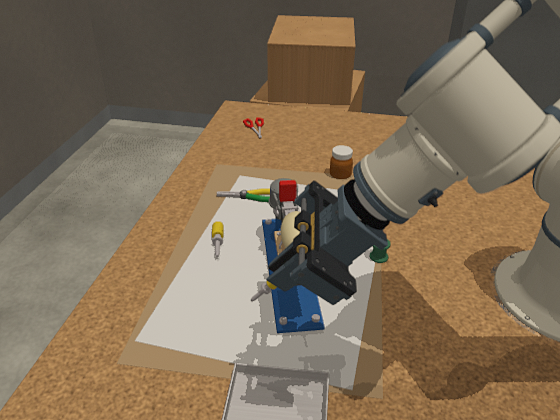

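View pics/top8.png

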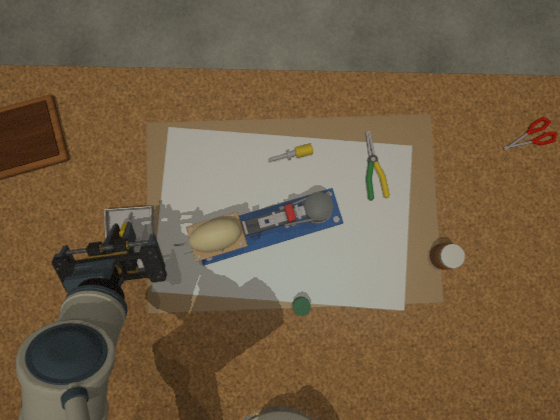

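```bash
python3 -c "
from h import *
T=cv2.imread('pics/top8.png');S=cv2.imread('pics/side8.png')
cv2.imwrite('pics/c8.png',np.hstack([cv2.resize(T[190:290,80:180],(400,400),interpolation=cv2.INTER_CUBIC),cv2.resize(S[240:340,220:320],(400,400),interpolation=cv2.INTER_CUBIC)]))
q=R.from_quat(bot.sense()['ee_rot']); p=np.array([553.9,311.6,202.0])
for d in (-30,-10,0,30.4):
  w=p+q.apply([0,0,d]); print(d,w.round(),(proj('top',w)-[80,190])*4,(proj('side',w)-[220,240])*4)
"
```

```text
-30 [535. 310. 225.] [176.14203143 160.55308305] [220.44092014 158.36409005]
-10 [548. 311. 210.] [185.30869989 136.716747  ] [186.14919666 186.35115235]
0 [554. 312. 202.] [189.77053508 125.11451624] [169.33723825 200.07216953]
30.4 [573. 313. 179.] [202.86296559  91.06991493] [119.54328169 240.71132157]
```

View pics/c8.png

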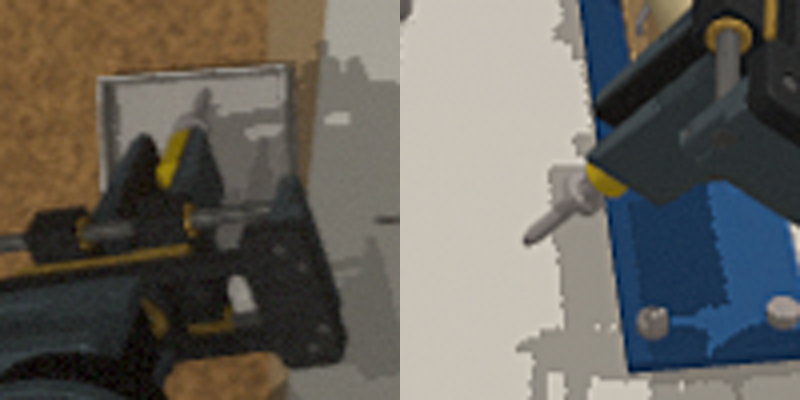

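The pin tip sits where the model predicts in both pictures: top crop (206,92) against (203,91), side crop (528,240) against (519,241). The decoy pin has fallen over on its own, and I wasn't near it. Lowering into the tray.

Call:
play_rows([
  [[-0.6,-0.5,0.6],[0.1,0.2,0],-1],
  [[-1.3,-1,1.3],[0.3,0.5,0],-1],
  [[-2,-1.76,2],[0.5,0.88,0.03],-1],
  [[-2.7,-1.76,2.7],[0.5,0.88,0.03],-1],
  [[-3.33,-1.76,3.3],[0.5,0.88,0.03],-1],
])

```text
clock: 8.7
ee_pos: [578.6, 344.0, 150.8]
ee_rot: [0.931, 0.095, 0.351, -0.029]
wrist_force: [0.3, 0.1, 0.5]
gripper_width: 0.197
```

Call:
play_rows([
  [[0,0,0],[0,0,0],-1],
  [[0,0,0],[0,0,0],-1],
  [[0,0,0],[0,0,0],-1],
  [[0,0,0],[0,0,0],-1],
  [[0,0,0],[0,0,0],-1],
])

```text
clock: 9.12
ee_pos: [576.8, 344.0, 150.5]
ee_rot: [0.931, 0.096, 0.35, -0.029]
wrist_force: [0.7, 0.3, 0.3]
gripper_width: 0.194
```

```bash
python3 -c "
from h import *
go((533.8,356.3,30),pose(10,45))
s=bot.sense()
q=R.from_quat(s['ee_rot']);print(s['ee_pos']+q.apply([0,0,30.4]),s['joints'])
p=imaging.read_camera('top')
cv2.imwrite('pics/c9.png',cv2.resize(p[190:290,80:180,::-1],(600,600),interpolation=cv2.INTER_CUBIC))
"
```

```text
shift [-3.632 -0.736  2.146] turn [-0.08   0.638  0.26 ] t 9.12 pos [576.8 344.  150.5] F [0.7 0.3 0.3] T [-0.09  0.41  0.04] w 0.194 yaw 12.09
[596.43746566 347.69981813 127.57359968] [ 0.60069496  0.44025851  1.92637712 -1.22242638  0.28616051  3.08090722]
```

View pics/c9.png

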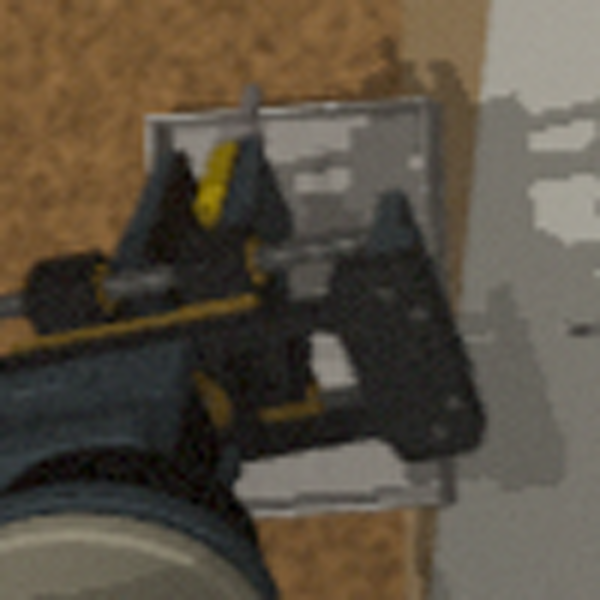

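The wrist has reached its joint-4 and joint-6 stops, so I'll turn the tool radial (yaw 34°, tilt 38°) to relax it.

```bash
python3 -c "
from h import *
go((534.5,365.5,150),pose(34,38))
"
```

```text
shift [-0.933 -0.981 -0.815] turn [ 2.483 -0.496 -2.819] t 9.17 pos [576.8 344.1 150.4] F [-0.2 -1.5  0.5] T [-0.09  0.43  0.03] w 0.199 yaw 12.1
```

Call:
play_rows([
  [[-0.2,-0.2,-0.2],[0.5,-0.1,-0.5],-1],
  [[-0.4,-0.4,-0.4],[1,-0.2,-1.1],-1],
  [[-0.6,-0.6,-0.6],[1.6,-0.3,-1.8],-1],
  [[-0.9,-0.9,-0.8],[2.2,-0.4,-2.5],-1],
  [[-0.93,-0.98,-0.81],[2.48,-0.5,-2.82],-1],
])

```text
clock: 9.58
ee_pos: [544.5, 355.2, 147.5]
ee_rot: [0.925, 0.196, 0.319, -0.063]
wrist_force: [0.9, 0.9, -1.5]
gripper_width: 0.198
```

```bash
python3 -c "
from h import *
go((534.5,365.5,100),pose(34,38)); print(bot.sense()['joints'])
"
```

```text
shift [-1.1   -0.462  1.144] turn [ 1.113  0.022 -1.291] t 9.58 pos [544.5 355.2 147.5] F [ 0.9  0.9 -1.5] T [-0.21  0.32  0.02] w 0.198 yaw 24.18
[ 0.53311784  0.39636451  1.9690239  -0.59158964  0.14248115  2.24559688]
```

```bash
python3 -c "
from h import *
go((539.3,368.8,100),pose(34,25))
"
```

```text
shift [-0.95  -0.498  1.261] turn [ 0.962 -2.139 -1.412] t 9.58 pos [544.5 355.2 147.5] F [ 0.9  0.9 -1.5] T [-0.21  0.32  0.02] w 0.198 yaw 24.18
```

Call:
play_rows([
  [[-0.2,-0.1,0.2],[0.2,-0.5,-0.3],-1],
  [[-0.4,-0.2,0.4],[0.4,-1,-0.6],-1],
  [[-0.6,-0.4,0.7],[0.7,-1.6,-1],-1],
  [[-0.9,-0.5,1.1],[0.96,-2.14,-1.41],-1],
  [[-0.95,-0.5,1.26],[0.96,-2.14,-1.41],-1],
])

```text
clock: 10.0
ee_pos: [538.2, 369.3, 99.9]
ee_rot: [0.934, 0.285, 0.207, -0.064]
wrist_force: [-0.3, -1.1, -1.1]
gripper_width: 0.196
```

```bash
python3 -c "
from h import *
go((539.3,368.8,50),pose(34,25)); print(bot.sense()['joints'])
"
```

```text
shift [-0.683  0.036  1.515] turn [-0.001 -0.002 -0.011] t 10.0 pos [538.2 369.3  99.9] F [-0.3 -1.1 -1.1] T [-0.26  0.28  0.02] w 0.196 yaw 33.93
[0.48210412 0.47371648 1.80735272 0.11356436 0.42881812 1.36766337]
```

Call:
play_rows([
  [[-0.2,0,0.4],[0,0,0],-1],
  [[-0.4,0,0.9],[0,0,0],-1],
  [[-0.6,0,1.3],[0,0,0],-1],
  [[-0.68,0.03,1.5],[0,0,0],-1],
  [[-0.68,0.03,1.5],[0,0,0],-1],
])

```text
clock: 10.42
ee_pos: [540.0, 367.5, 49.5]
ee_rot: [0.934, 0.283, 0.207, -0.062]
wrist_force: [-0.1, 0.1, -1.1]
gripper_width: 0.19
```

```bash
python3 -c "
from h import *
go((539.3,368.8,33.5),pose(34,25))
p=imaging.read_camera('top')
s=imaging.read_camera('side')
cv2.imwrite('pics/c10.png',np.hstack([cv2.resize(p[190:290,80:180,::-1],(400,400),interpolation=cv2.INTER_CUBIC),cv2.resize(s[300:420,200:320,::-1],(400,400),interpolation=cv2.INTER_CUBIC)]))
"
```

```text
shift [-0.221 -0.05   0.484] turn [ 0.031 -0.003 -0.039] t 10.42 pos [540.  367.5  49.5] F [-0.1  0.1 -1.1] T [-0.17  0.24  0.03] w 0.19 yaw 33.74
```

View pics/c10.png

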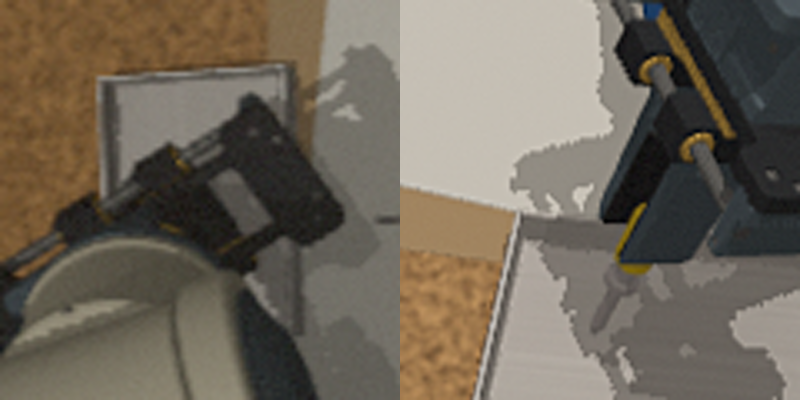

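The pin is over the tray floor, tip at side crop (598,330). Lowering the last 16 mm and opening partway.

Call:
play_rows([
  [[-0.07,0,0.15],[0,0,0],-1],
  [[-0.14,0,0.3],[0,0,0],-1],
  [[-0.2,0,0.45],[0,0,0],-1],
  [[-0.22,0,0.48],[0,0,0],-1],
  [[-0.22,0,0.48],[0,0,0],-1],
])

```text
clock: 10.93
ee_pos: [540.6, 367.9, 34.4]
ee_rot: [0.934, 0.283, 0.208, -0.062]
wrist_force: [0.1, 0.5, -0.3]
gripper_width: 0.197
```

Call:
play_rows([
  [[0,0,0],[0,0,0],-0.1],
  [[0,0,0],[0,0,0],-0.1],
  [[0,0,0],[0,0,0],-0.1],
  [[0,0,0],[0,0,0],-0.1],
  [[0,0,0],[0,0,0],-0.1],
])

```text
clock: 11.35
ee_pos: [541.0, 368.0, 35.1]
ee_rot: [0.934, 0.283, 0.209, -0.062]
wrist_force: [-0.6, -0.1, -0.4]
gripper_width: 0.448
```

```bash
python3 -c "
from h import *
go((539.3,368.8,33.5),pose(34,25))
s=imaging.read_camera('side')
cv2.imwrite('pics/c11.png',cv2.resize(s[300:420,200:320,::-1],(600,600),interpolation=cv2.INTER_CUBIC))
"
```

```text
shift [-0.053 -0.053  0.035] turn [ 0.035 -0.028 -0.039] t 11.35 pos [541.  368.   35.1] F [-0.6 -0.1 -0.4] T [-0.17  0.18 -0.01] w 0.448 yaw 33.74
```

View pics/c11.png

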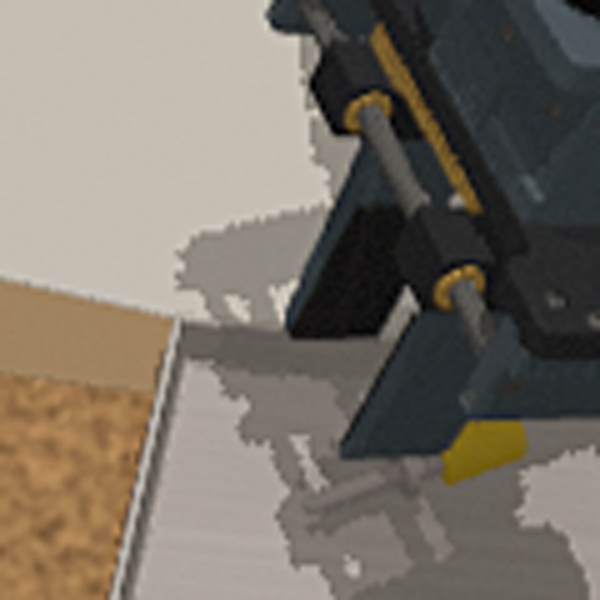

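```bash
python3 -c "
from h import *
# closed 16mm, tcp(562.9,37.7,193.1): outer finger at +21.6u
u=np.array([-.306,.952])
from scipy.optimize import brentq
for off,row,z in((21.6,142+258/6,193.1),(31.7,142+256/6,197.7),(31.7,150+352/6,144.1),(22.5,120+297/5,205.6)):
  xy=np.array([562.7,37.7])+off*u
  print(z,brentq(lambda q:proj('side',(*xy,q))[1]-row,100,300))
go((560,300,150),pose(17.8))
"
```

```text
193.1 228.98096784884928
197.7 236.09966007969098
144.1 182.45168521209757
205.6 241.7307958923006
shift [ 0.967  2.244 -3.774] turn [-0.568 -4.168  2.61 ] t 11.4 pos [541.  368.   35.1] F [-1.1  0.7  0.7] T [-0.14  0.2  -0.  ] w 0.449 yaw 33.74
```

The pin lies in the tray. Going up, over the bird and on to the latch grip.

```bash
python3 -c "
from h import *
go((541,368,235))
go((545,330,250),pose(17.8))
"
```

```text
shift [ 2.834  0.011 -6.031] turn [0. 0. 0.] t 11.4 pos [541.  368.   35.1] F [-1.1  0.7  0.7] T [-0.14  0.2  -0.  ] w 0.449 yaw 33.74
shift [ 2.51   1.14  -6.734] turn [-0.568 -4.168  2.61 ] t 11.4 pos [541.  368.   35.1] F [-1.1  0.7  0.7] T [-0.14  0.2  -0.  ] w 0.449 yaw 33.74
```

Call:
play_rows([
  [[0.4,0,-0.9],[0,0,0],-0.1],
  [[0.9,0,-1.9],[0,0,0],-0.1],
  [[1.4,0.1,-3],[0,-0.8,0.5],-0.1],
  [[1.9,0.4,-4.2],[-0.2,-1.9,1.1],-0.1],
  [[2.2,0.6,-5.4],[-0.4,-3,1.8],-0.1],
])

```text
clock: 11.82
ee_pos: [544.2, 356.9, 176.0]
ee_rot: [0.966, 0.23, 0.112, -0.037]
wrist_force: [0.6, 1.5, -0.8]
gripper_width: 0.45
```

```bash
python3 -c "
from h import *
go((578,-9.9,250),pose(17.8))
p=imaging.read_camera('top');s=imaging.read_camera('side')
cv2.imwrite('pics/c12.png',np.hstack([cv2.resize(p[190:290,80:180,::-1],(400,400),interpolation=cv2.INTER_CUBIC),cv2.resize(s[300:420,200:320,::-1],(400,400),interpolation=cv2.INTER_CUBIC)]))
"
```

```text
shift [-3.775 11.359 -3.676] turn [-0.37  -2.224  1.488] t 11.82 pos [544.2 356.9 176. ] F [ 0.6  1.5 -0.8] T [-0.07  0.12  0.02] w 0.45 yaw 26.63
```

View pics/c12.png

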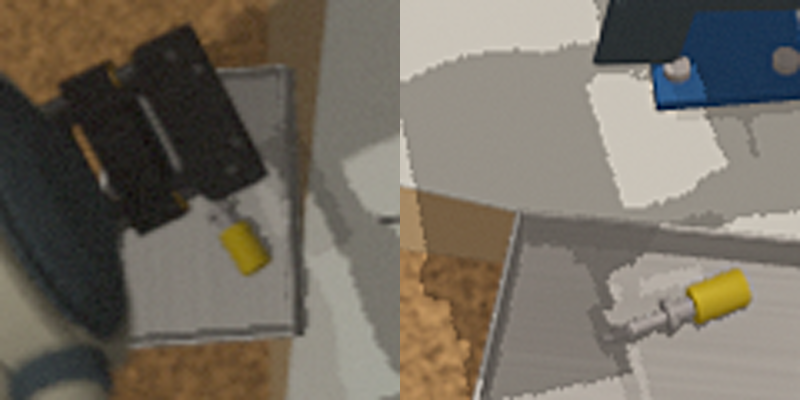

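The pin lies flat inside the tray: knob at top crop (245,248), side crop (720,293). On to the grip.

Call:
play_rows([
  [[0.2,0,-1.2],[-0.1,-0.6,0.4],-0.3],
  [[0.2,0.5,-2.6],[-0.2,-1.3,0.9],-0.3],
  [[-0.3,1.6,-3.4],[-0.37,-2.22,1.49],-0.3],
  [[-0.6,2.8,-3.5],[-0.37,-2.22,1.49],-0.3],
  [[-1,4,-3.5],[-0.37,-2.22,1.49],-0.3],
])

```text
clock: 12.33
ee_pos: [553.7, 224.1, 268.0]
ee_rot: [0.988, 0.157, 0.003, -0.001]
wrist_force: [-0.0, -0.5, -1.9]
gripper_width: 0.348
```

```bash
python3 -c "
from h import *
go((578,-9.9,250),pose(17.8))
"
```

```text
shift [-1.648  7.67   0.58 ] turn [-0.012 -0.06   0.037] t 12.33 pos [553.7 224.1 268. ] F [-0.  -0.5 -1.9] T [-0.05 -0.03 -0.03] w 0.348 yaw 18.02
```

Call:
play_rows([
  [[-0.3,1.2,0],[0,0,0],-0.26],
  [[-0.6,2.5,0],[0,-0.06,0.03],-0.26],
  [[-0.9,3.8,0],[0,-0.06,0.03],-0.26],
  [[-1.1,5.1,0],[0,-0.06,0.03],-0.26],
  [[-1.4,6.4,0],[0,-0.06,0.03],-0.26],
])

```text
clock: 12.75
ee_pos: [571.2, 27.1, 265.4]
ee_rot: [0.988, 0.155, -0.002, -0.0]
wrist_force: [0.8, 0.0, -0.4]
gripper_width: 0.37
```

```bash
python3 -c "
from h import *
go((578,-9.9,200),pose(17.8))
"
```

```text
shift [-0.153  1.246  2.178] turn [-0.013  0.028 -0.003] t 12.75 pos [571.2  27.1 265.4] F [ 0.8  0.  -0.4] T [-0.03 -0.01  0.01] w 0.37 yaw 17.78
```

Call:
play_rows([
  [[-0.1,0.8,0],[0,0,0],-0.26],
  [[-0.15,1.25,0.3],[0,0,0],-0.26],
  [[-0.15,1.25,1],[0,0,0],-0.26],
  [[-0.15,1.25,1.5],[0,0,0],-0.26],
  [[-0.15,1.25,1.5],[0,0,0],-0.26],
])

```text
clock: 13.17
ee_pos: [576.2, -7.8, 217.2]
ee_rot: [0.988, 0.154, -0.004, -0.001]
wrist_force: [-0.3, 0.4, -0.5]
gripper_width: 0.37
```

Call:
play_rows([
  [[0,0,0],[0,0,0],-0.26],
  [[0,0,0],[0,0,0],-0.26],
  [[0,0,0],[0,0,0],-0.26],
  [[0,0,0],[0,0,0],-0.26],
  [[0,0,0],[0,0,0],-0.26],
])

```text
clock: 13.58
ee_pos: [578.5, -8.1, 221.6]
ee_rot: [0.988, 0.154, -0.001, -0.0]
wrist_force: [0.2, -0.5, -0.8]
gripper_width: 0.372
```

```bash
python3 -c "
from h import *
go((578,-9.9,180),pose(17.8))
p=imaging.read_camera('side')
cv2.imwrite('pics/s13.png',cv2.resize(p[130:230,240:340,::-1],(600,600),interpolation=cv2.INTER_CUBIC))
"
```

```text
shift [-0.03   0.053  1.388] turn [-0.007  0.023 -0.006] t 13.58 pos [578.5  -8.1 221.6] F [ 0.2 -0.5 -0.8] T [0.03 0.03 0.03] w 0.372 yaw 17.76
```

View pics/s13.png

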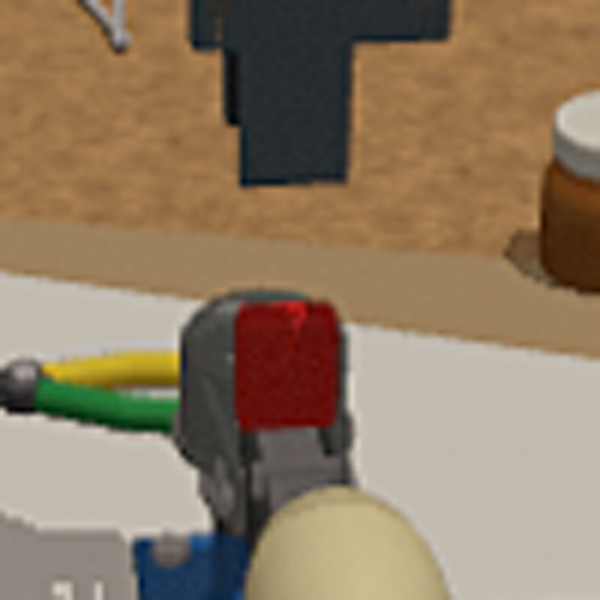

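Fingers (294,185) are above the red grip (287,365) and lined up to about 2 mm. Going down in stages.

Call:
play_rows([
  [[-0.03,0.05,0.4],[0,0.02,0],-0.26],
  [[-0.03,0.05,0.9],[0,0.02,0],-0.26],
  [[-0.03,0.05,1.3],[0,0.02,0],-0.26],
  [[-0.03,0.05,1.5],[0,0.02,0],-0.26],
  [[-0.03,0.05,1.5],[0,0.02,0],-0.26],
])

```text
clock: 14.05
ee_pos: [576.9, -9.9, 175.0]
ee_rot: [0.988, 0.154, -0.002, -0.001]
wrist_force: [0.3, 0.5, -0.0]
gripper_width: 0.373
```

```bash
python3 -c "
from h import *
go((578,-9.9,126),pose(17.8))
p=imaging.read_camera('side')
cv2.imwrite('pics/s14.png',cv2.resize(p[130:230,240:340,::-1],(600,600),interpolation=cv2.INTER_CUBIC))
"
```

```text
shift [0.038 0.015 1.634] turn [-0.019  0.029 -0.009] t 14.05 pos [576.9  -9.9 175. ] F [ 0.3  0.5 -0. ] T [0.03 0.04 0.  ] w 0.373 yaw 17.74
```

View pics/s14.png

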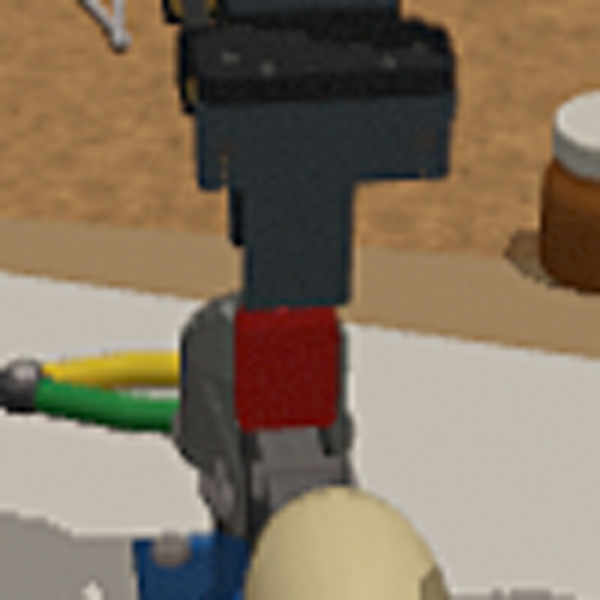

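Call:
play_rows([
  [[0.03,0.01,0.3],[0,0.03,0],-0.26],
  [[0.03,0.01,0.7],[0,0.03,0],-0.26],
  [[0.03,0.01,1.1],[0,0.03,0],-0.26],
  [[0.03,0.01,1.4],[0,0.03,0],-0.26],
  [[0.03,0.01,1.5],[0,0.03,0],-0.26],
])

```text
clock: 14.52
ee_pos: [578.0, -9.9, 129.9]
ee_rot: [0.988, 0.154, 0.0, -0.001]
wrist_force: [0.4, 1.3, 0.0]
gripper_width: 0.367
```

```bash
python3 -c "
from h import *
go((578,-9.9,122),pose(17.8))
p=imaging.read_camera('side')
cv2.imwrite('pics/s15.png',cv2.resize(p[130:230,240:340,::-1],(600,600),interpolation=cv2.INTER_CUBIC))
"
```

```text
shift [-0.002  0.     0.263] turn [-0.016 -0.009 -0.009] t 14.52 pos [578.   -9.9 129.9] F [0.4 1.3 0. ] T [ 0.04  0.02 -0.02] w 0.367 yaw 17.74
```

View pics/s15.png

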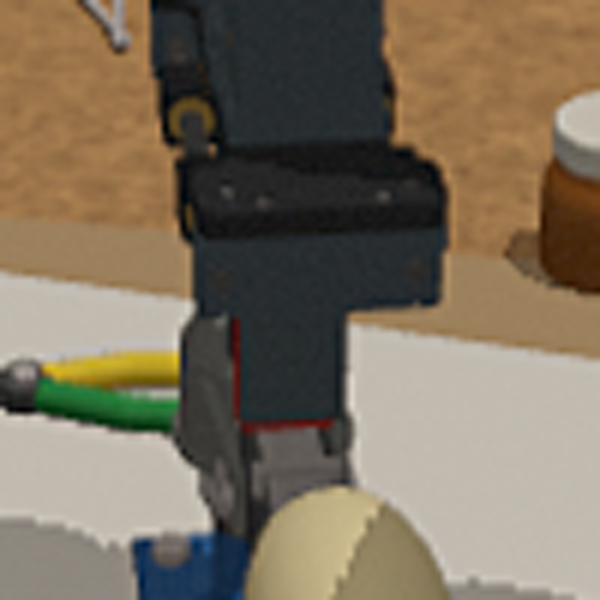

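Call:
play_rows([
  [[0,0,0.07],[0,0,0],-0.26],
  [[0,0,0.14],[0,0,0],-0.26],
  [[0,0,0.2],[0,0,0],-0.26],
  [[0,0,0.27],[0,0,0],-0.26],
  [[0,0,0.33],[0,0,0],-0.26],
])

```text
clock: 14.98
ee_pos: [578.6, -10.0, 121.1]
ee_rot: [0.988, 0.154, 0.001, -0.001]
wrist_force: [-0.2, -0.6, -1.1]
gripper_width: 0.368
```

Call:
play_rows([
  [[0,0,0],[0,0,0],-0.4],
  [[0,0,0],[0,0,0],-0.6],
  [[0,0,0],[0,0,0],-0.8],
  [[0,0,0],[0,0,0],-1],
  [[0,0,0],[0,0,0],-1],
], newtons=55)

```text
clock: 15.4
ee_pos: [578.5, -9.9, 121.2]
ee_rot: [0.988, 0.154, 0.001, -0.001]
wrist_force: [1.0, 0.8, 0.9]
gripper_width: 0.17
```

```bash
python3 -c "
from h import *
go((578,-9.9,122),pose(17.8))
"
```

```text
shift [-0.017 -0.005 -0.027] turn [-0.012 -0.019 -0.009] t 15.4 pos [578.5  -9.9 121.2] F [1.  0.8 0.9] T [0.24 0.06 0.03] w 0.17 yaw 17.74
```

Gripped at 15.5 mm, block 16 mm. Now the pull along the tongue (tool −y).

Call:
play_rows([
  [[0,-0.1,0],[0,0,0],-1],
  [[0,-0.2,0],[0,0,0],-1],
  [[0,-0.3,0],[0,0,0],-1],
  [[0,-0.4,0],[0,0,0],-1],
  [[0,-0.45,0],[0,0,0],-1],
])

```text
clock: 15.82
ee_pos: [574.7, 2.4, 121.3]
ee_rot: [0.988, 0.154, 0.001, -0.0]
wrist_force: [2.5, -8.7, -1.1]
gripper_width: 0.173
```

```bash
python3 -c "
from h import *
go((578,-9.9,122),pose(17.8));s=bot.sense();print(R.from_quat(s['ee_rot']).inv().apply(s['wrist_force']))
p=imaging.read_camera('side')
cv2.imwrite('pics/s16.png',cv2.resize(p[150:250,240:340,::-1],(600,600),interpolation=cv2.INTER_CUBIC))
"
```

```text
shift [-0.021  0.425 -0.024] turn [ 0.003 -0.022 -0.009] t 15.82 pos [574.7   2.4 121.3] F [ 2.5 -8.7 -1.1] T [-1.32 -0.3  -0.04] w 0.173 yaw 17.75
[-0.31540978  9.03985134  1.12765637]
```

View pics/s16.png

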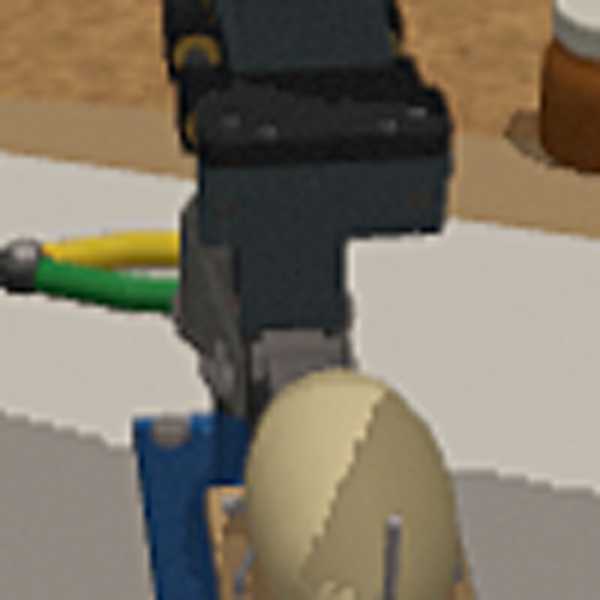

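9 N is about 12–13 mm open. I'll add 2 mm for margin.

Call:
play_rows([
  [[0,-0.03,0],[0,0,0],-1],
  [[0,-0.05,0],[0,0,0],-1],
  [[0,-0.07,0],[0,0,0],-1],
  [[0,-0.07,0],[0,0,0],-1],
  [[0,-0.07,0],[0,0,0],-1],
])

```text
clock: 16.28
ee_pos: [574.2, 4.2, 121.3]
ee_rot: [0.988, 0.154, 0.001, -0.0]
wrist_force: [2.0, -8.3, -1.0]
gripper_width: 0.173
```

```bash
python3 -c "
from h import *
go((578,-9.9,122),pose(17.8));s=bot.sense();print(R.from_quat(s['ee_rot']).inv().apply(s['wrist_force']))
"
```

```text
shift [-0.021  0.488 -0.023] turn [ 0.003 -0.022 -0.009] t 16.28 pos [574.2   4.2 121.3] F [ 2.  -8.3 -1. ] T [-1.22 -0.31 -0.01] w 0.173 yaw 17.74
[-0.61317146  8.54695897  1.02825736]
```

Call:
play_rows([
  [[0,-0.03,0],[0,0,0],-1],
  [[0,-0.04,0],[0,0,0],-1],
  [[0,-0.04,-0.03],[0,0,0],-1],
  [[0,-0.04,-0.1],[0,0,0],-1],
  [[0,-0.04,-0.2],[0,0,0],-1],
], newtons=60)

```text
clock: 16.7
ee_pos: [573.2, 5.3, 126.5]
ee_rot: [0.988, 0.154, 0.0, -0.0]
wrist_force: [4.1, -8.7, -10.7]
gripper_width: 0.171
```

```bash
python3 -c "
from h import *
go((578,-9.9,122),pose(17.8));s=bot.sense();print(R.from_quat(s['ee_rot']).inv().apply(s['wrist_force']))
p=imaging.read_camera('side')
cv2.imwrite('pics/s17.png',cv2.resize(p[150:250,240:340,::-1],(600,600),interpolation=cv2.INTER_CUBIC))
"
```

```text
shift [-0.001  0.532  0.149] turn [-0.001 -0.008 -0.009] t 16.7 pos [573.2   5.3 126.5] F [  4.1  -8.7 -10.7] T [-1.4  -0.67  0.14] w 0.171 yaw 17.75
[ 1.24146937  9.5151211  10.70062772]
```

View pics/s17.png

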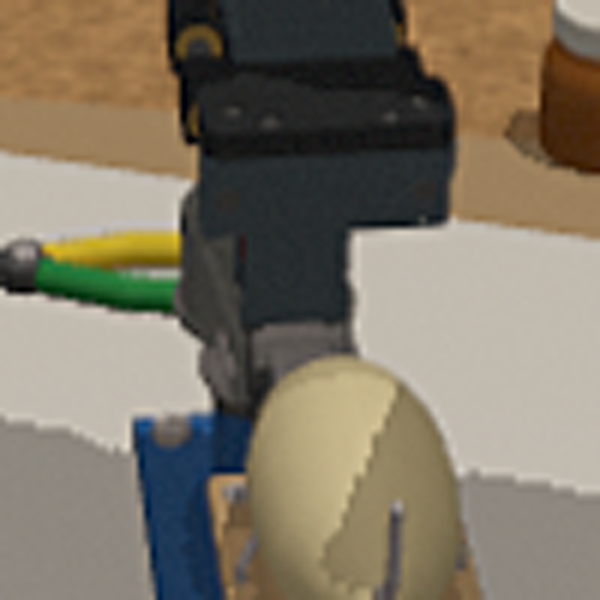

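The bird has risen about 5 mm with the gripper (top row 370→355 in the crop) and the latch force stays at 9.5 N. Continuing straight up.

Call:
play_rows([
  [[0,0,-0.1],[0,0,0],-1],
  [[0,0,-0.2],[0,0,0],-1],
  [[0,0,-0.3],[0,0,0],-1],
  [[0,0,-0.4],[0,0,0],-1],
  [[0,0,-0.5],[0,0,0],-1],
])

```text
clock: 17.17
ee_pos: [573.3, 5.3, 141.8]
ee_rot: [0.988, 0.154, 0.001, -0.0]
wrist_force: [3.1, -7.2, -7.7]
gripper_width: 0.176
```

```bash
python3 -c "
from h import *
go((578,-9.9,122),pose(17.8));s=bot.sense();print(R.from_quat(s['ee_rot']).inv().apply(s['wrist_force']))
p=imaging.read_camera('side')
cv2.imwrite('pics/s18.png',cv2.resize(p[130:280,210:360,::-1],(600,600),interpolation=cv2.INTER_CUBIC))
"
```

```text
shift [-0.007  0.53   0.661] turn [ 0.001 -0.012 -0.009] t 17.17 pos [573.3   5.3 141.8] F [ 3.1 -7.2 -7.7] T [-1.54 -0.6   0.06] w 0.176 yaw 17.75
[0.7534577 7.7693237 7.6806743]
```

View pics/s18.png

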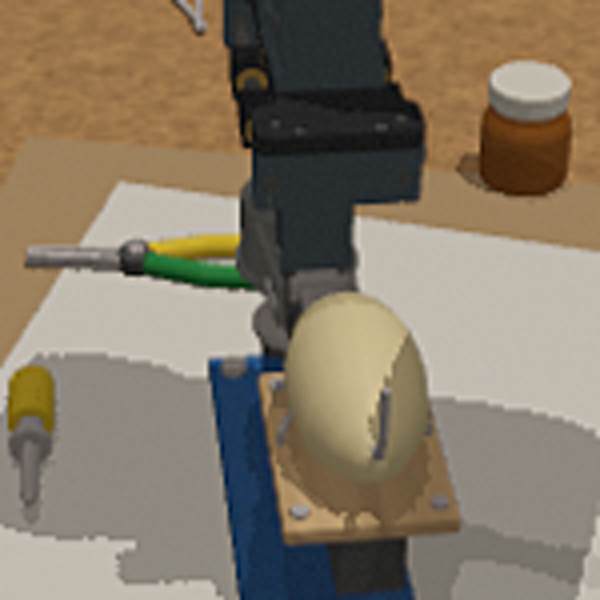

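Call:
play_rows([
  [[0,-0.03,-0.1],[0,0,0],-1],
  [[0,-0.03,-0.2],[0,0,0],-1],
  [[0,-0.03,-0.3],[0,0,0],-1],
  [[0,-0.03,-0.4],[0,0,0],-1],
  [[0,-0.03,-0.5],[0,0,0],-1],
])

```text
clock: 17.63
ee_pos: [572.9, 6.7, 157.1]
ee_rot: [0.988, 0.154, 0.001, -0.001]
wrist_force: [-1.0, 0.9, -5.3]
gripper_width: 0.173
```

```bash
python3 -c "
from h import *
go((578,-9.9,122),pose(17.8));s=bot.sense();print(R.from_quat(s['ee_rot']).inv().apply(s['wrist_force']))
p=imaging.read_camera('side')
cv2.imwrite('pics/s19.png',cv2.resize(p[130:280,210:360,::-1],(600,600),interpolation=cv2.INTER_CUBIC))
"
```

```text
shift [-0.008  0.582  1.17 ] turn [-0.009 -0.014 -0.01 ] t 17.63 pos [572.9   6.7 157.1] F [-1.   0.9 -5.3] T [ 0.06 -0.    0.  ] w 0.173 yaw 17.74
[-0.64431866 -1.1253917   5.28852277]
```

View pics/s19.png

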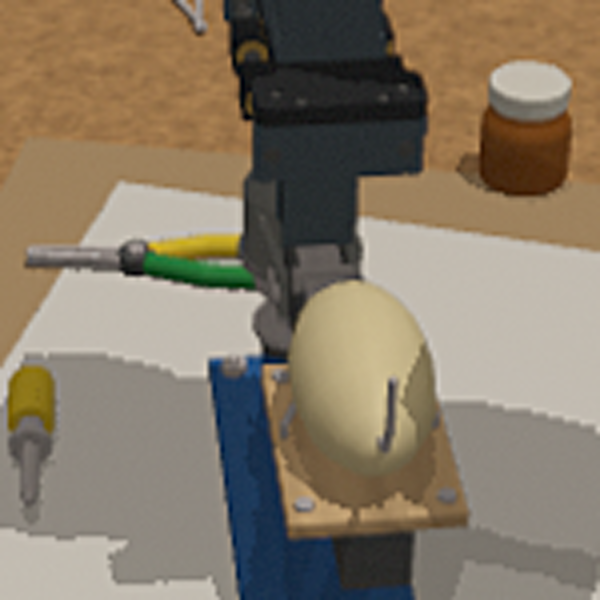

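Free of the ball: horizontal force about 0, 5.3 N carried, and the latch has closed itself (mount slid about 14 mm back). I'll finish the lift and then move the mount back over its place.

Call:
play_rows([
  [[0,0,-0.1],[0,0,0],-1],
  [[0,0,-0.3],[0,0,0],-1],
  [[0,0,-0.5],[0,0,0],-1],
  [[0,0,-0.7],[0,0,0],-1],
  [[0,0,-0.9],[0,0,0],-1],
])

```text
clock: 18.1
ee_pos: [573.0, 6.9, 184.9]
ee_rot: [0.988, 0.154, 0.001, -0.001]
wrist_force: [0.0, 0.3, -5.7]
gripper_width: 0.173
```

Call:
play_rows([
  [[0,0.05,-0.25],[0,0,0],-1],
  [[0,0.2,-0.5],[0,0,0],-1],
  [[0,0.35,-0.8],[0,0,0],-1],
  [[0,0.5,-1.1],[0,0,0],-1],
  [[0,0.57,-1.24],[0,0,0],-1],
])

```text
clock: 18.52
ee_pos: [579.0, -10.5, 223.0]
ee_rot: [0.988, 0.154, 0.002, -0.0]
wrist_force: [-0.1, -0.2, -4.5]
gripper_width: 0.168
```

Call:
play_rows([
  [[0,0,0],[0,0,0],-1],
  [[0,0,0],[0,0,0],-1],
  [[0,0,0],[0,0,0],-1],
  [[0,0,0],[0,0,0],-1],
  [[0,0,0],[0,0,0],-1],
])

```text
clock: 18.93
ee_pos: [577.9, -9.3, 220.9]
ee_rot: [0.988, 0.154, 0.0, -0.001]
wrist_force: [0.2, -1.5, -5.9]
gripper_width: 0.172
```

```bash
python3 -c "
from h import *
go((578.5,-9.9,221.2),pose(17.8))
for c in('side','top'):
    p=imaging.read_camera(c); cv2.imwrite(f'pics/{c}20.png',p[:,:,::-1])
"
```

```text
shift [ 0.015  0.024 -0.01 ] turn [-0.015 -0.01  -0.008] t 18.93 pos [577.9  -9.3 220.9] F [ 0.2 -1.5 -5.9] T [-0.04 -0.01 -0.04] w 0.172 yaw 17.75
```

View pics/side20.png

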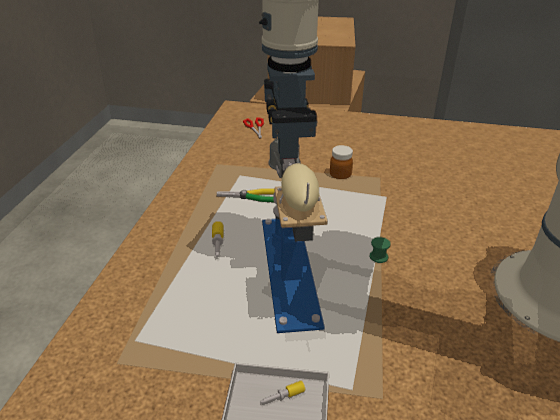

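View pics/top20.png

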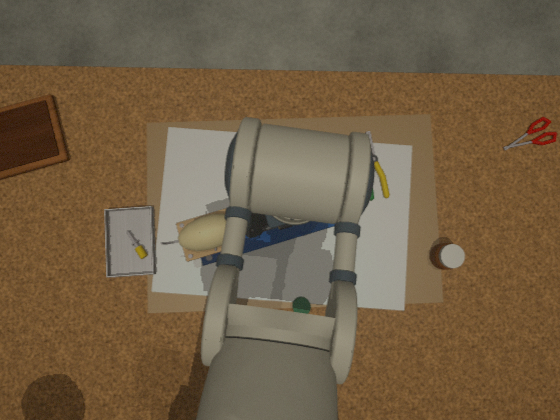

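```bash
python3 -c "
from h import *
for u,v in((280.7,270.5),(323.3,268),(274.8,231.5)):
  for z in(135,150):
    p=at('side',u,v,z); print((u,v),z,p.round(),proj('side',p+[0,0,100]).round(1))
a=cv2.imread('pics/side20.png')[140:260,240:360];cv2.imwrite('pics/s20c.png',cv2.resize(a,(600,600),interpolation=cv2.INTER_CUBIC))
go((578.5,-9.9,221.2),pose(17.8))
print(bot.sense()['dq'].round(3))
"
```

```text
(280.7, 270.5) 135 [550. 191. 135.] [281.1 224.8]
(280.7, 270.5) 150 [547. 207. 150.] [281.1 223.6]
(323.3, 268) 135 [478. 169. 135.] [326.5 222.4]
(323.3, 268) 150 [476. 186. 150.] [326.6 221.2]
(274.8, 231.5) 135 [583.  83. 135.] [274.8 187.8]
(274.8, 231.5) 150 [579. 102. 150.] [274.8 186.7]
shift [ 0.012  0.022 -0.006] turn [-0.014 -0.013 -0.008] t 19.03 pos [578.   -9.4 221. ] F [ 0.1  0.2 -5.6] T [-0.03  0.    0.05] w 0.175 yaw 17.75
[-0.002  0.    -0.002 -0.001  0.001  0.   ]
```

View pics/s20c.png

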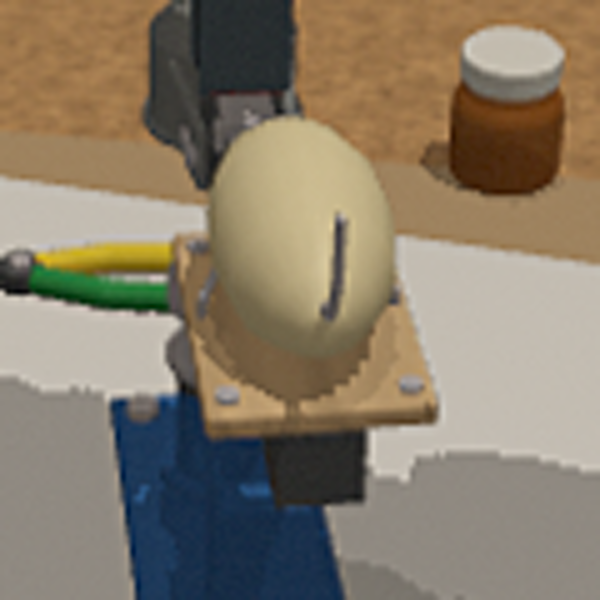

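Plate corners in the side view are within about 1 px of a pure 100 mm rise: near-left (282,226) against about (281,226), far-left (275,187) against (275,187). So the mount is level. The arm is still, and the pin is in the tray at side (285,392), top (138,245). Handing in.

```bash
python3 -c "
from bench import workorder
print(workorder.sign_off())"
```

```text
the job is handed in; nothing more can be done
None
```

The pin is lying in the metal tray, and the arm is holding the mount level and still about 100 mm above its place on the stand. I handed the job in at about 19 s, well inside the 58 s limit; no verdict is reported.

**Pin:** My first grip only caught the rounded top of the knob, because the fingertips sat roughly 20–35 mm higher than the reported tool position. I put the pin back, took it again lower, drew it and laid it in the tray.

**Latch and lift:** I pulled the red grip back about 16 mm in all; the spring force was 8.5–9.5 N before the lift. I lifted straight up, and the mount came clear of the ball by 35 mm. The force dipped to 7.8 N at 20 mm up, which works out to about 10 mm open rather than the 11 mm asked for, but nothing caught. Once clear, the latch closed itself, and I moved the mount back over its place.

**Last checks:**
- **Mount:** the plate corners match a pure 100 mm rise to about 1 pixel, and joint speeds are near zero. The gripper carries about 5.6 N with a steady opening.
- **Tray:** the pin lies flat inside it in both pictures.
- **Left alone:** I never touched the jar, spool or pliers. The last side view shows all three in place.

**Problems:**
- While I was turning the pin over the tray, joints 4 and 6 reached the ends of their ranges: -1.2224 against -1.22 and 3.0809 against 3.08. I backed off at once, but this could count as passing a range.
- The larger look-alike pin fell over early on, though the arm was not near it.

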